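# Right the fallen hanger post and slide it into its bench shoe

## Task

The steel T-topped hanger post has fallen over on the bench. Raise it upright by pivoting it on its foot, keeping the foot on the bench or just above it at all times, and let go so that it stands by itself outside the shoe; then take hold of it again and slide its square foot squarely under the lips of the low grey shoe until it is fully home, and leave it standing there. Do not disturb the other things on the bench.

Things in the scene. Friction and masses are not known exactly. Their poses are not given: they have to be found in the camera images.
- post: Loose steel hanger post, 0.45 kg, balances 40 mm up. Origin: centre of the underside of its foot, 44 x 44 mm (own x, y), 10 mm thick; own z runs along the shaft to the T-bar. At first it lies on a foot edge and a flat of the T-bar: own x down, y level, z roughly away from the robot, 4 degrees down, origin 22.6 mm up. Standing, it topples if leaned over 25 degrees. Keep the origin below 60 mm.
- post_shaft (a point): Point on the post's shaft axis, 125 mm from the foot's underside; axes as the post's. Shaft round, 20 mm in diameter, from 10 to 166 mm. Lying, this point is 14 mm above the bench and free to pinch from above. Once the post is raised, the T-bar is in the way of a hand that holds the shaft from straight above: tilt the hand while raising. The shaft can turn in a light grip.
- post_bar (a point): Centre of the T-bar on top of the post, 173 mm from the foot's underside; axes as the post's. Bar 80 mm long (own y), 20 mm wide (own x, flush with the shaft), 14 mm high (z 166 to 180 mm), with two dark bands. Can be pinched across its 20 mm from above when the post stands.
- shoe_seat (a point): Where the centre of the foot's underside lies with the foot against the rear wall of the low grey shoe fixed to the bench; z = 0. Its level x axis is the way in; mouth on the -x side. No floor: the foot slides on the bench. Pocket 52 mm wide (y), rear wall at x = +23 mm. Any one side of the foot must face the rear wall.
- shoe_mouth (a point): Middle of the shoe's mouth, 60 mm before the seat, on the bench; axes as the seat's. Flared cheeks 21 mm high from here to 25 mm further in, then straight rails. Lips over the foot begin 20 mm in: underside 15 mm, top 21 mm above the bench, 28 mm slot between them for the shaft; so the foot enters only from the mouth.
- hex_key_set: Bystander, red folding hex key set, 24 x 90 x 24 mm lying, loose, between post and shoe; origin at the centre of its underside.
- bench_timer: Bystander, white bench timer, 39 x 68 x 62 mm standing, loose; origin at the centre of its underside.
- pipettor: Bystander, white pipettor lying on its side, 40 x 236 x 27 mm, loose, to the right of the shoe; origin at the centre of its underside.
Not all that is in view belongs to the job. Of the things that look like the part that bears shoe_seat, the largest one is meant.

How it is judged:
On the way:
1. the post stands upright on its foot by itself, outside the shoe, not touched by the hand (angle between post's own z axis and vertical below 0.05 rad and height (world z) of post below 0.005 m and contact force between each of the fingers, the arm and post below 0.05 N and linear speed of post below 0.02 m/s and horizontal distance between post and shoe_seat above 0.065 m), for 0.3 s.
At the end, for the whole second after the job is handed in: The post stands upright (within 0.05 rad) and at rest with its foot flat on the bench under the shoe's lips, fully home: within 8 mm of the seat point along the shoe and to either side (angle between post's own z axis and vertical below 0.05 rad and height (world z) of post below 0.005 m and x of post in the frame of shoe_seat between -0.008 and 0.004 m and y of post in the frame of shoe_seat between -0.008 and 0.008 m and linear speed of post below 0.02 m/s); the robot touches nothing.
It fails at once if the foot of the post is lifted well off the bench (its underside's centre more than 60 mm up) (height (world z) of post above 0.06 m).
It fails at once if a bystander is shifted by more than 30 mm (distance of any of hex_key_set, bench_timer, pipettor from where it was at the start of the episode above 0.03 m).
It also fails if it takes over 72 s, if anything falls off the work surface, if the arm or the gripper's body presses on something with over 40 N, if the wrist force passes 120 N, or if a joint passes its speed limit or range.

## Robot

A 6-joint arm with a two-finger parallel gripper is mounted at the origin on a cart in front of the work surface, level with it; the furniture and walls round the work are solid. World frame = base frame: x ahead of the robot, y to its left, z up, the work surface at z = 0. Lengths are in m, angles in rad, forces in N, time in s.
With the tool pointing down it reaches from about 0.35 to 0.775 m from the base axis. Payload 7.3 kg.
Tool frame: the origin (TCP) lies at the very end of the fingers, on their centre line; the grasp point (between the pads) lies 19 mm behind it; z points along the fingers, y is the line along which they close (so a half turn about z gives the same grasp; the last joint's range is limited). The gripper opens to 92 mm and grips with 3 to 60 N. Pads are 19 mm wide; open, the fingers measure 130 mm over their backs; the gripper's body (75 mm by 190 mm) begins 47 mm behind the grasp point.
Start: joints at [-1.468, 0.342, 1.524, -0, 1.275, -0.146], TCP at [0.129, -0.509, 0.227] pointing down, gripper open.
Joint ranges: [-2.53, 2.53], [-0.77, 2.02], [0.04, 2.7], [-1, 4.14], [0.28, 2.66], [-3.11, 3.11]. Speed limits (rad/s): [2.57, 2.57, 3.14, 3.14, 3.14, 3.14].

## Interface

Orientations are given as [roll, pitch, yaw] about the fixed x, y, z axes, in that order (R = Rz(yaw) Ry(pitch) Rx(roll)).
In Python, from cell import observe, read_camera, get_calibration, hand_in, search_frame gives the robot as it stands.
- The arm moves only by the tool step_arm, never from a script. Its argument "commands" is a list of rows, each an object with "translation": the shift along the tool's x, y, z in mm, a list of three; "roll": the turn about the tool's z in rad. In form: [{"translation": [x, y, z], "roll": roll}, ...]. A call has 1 to 20 rows; each row shifts and turns the commanded pose from where the row before left it, along the tool's axes as they then stand; what a row does not reach is not made up. A row lasts 1/12 s, in which the tool goes at most 41.7 mm and 7.16 degrees, less where a joint would pass 70% of its speed; a pose out of reach is approached as far as the arm can. A call is refused whole if a number of a shift passes 41.7 or a number of a turn 0.125, either way. A call with a gripper value outside its range is refused whole. "fingers" is the opening, from 0 (shut) to 1 (fully open), set as the call begins (left out, the last holds). The fingers move at their own pace and stop on an object; "grip_force" is the grip in N (left out, the last holds). Time passes only in rows, so rows that do not move let the fingers close. It gives the time, the measured TCP pose, the force, the opening and the grip force at its end, in the units of the state.
- observe(): the state, without advancing time (a new reading comes with each control period).
- read_camera(name): name is "scene" or "side" or "wrist"; returns the picture (420x560x3 uint8, red, green, blue); there is no depth.
- get_calibration(name): a dict with "camera_matrix" (3x3 intrinsics, pixels), "world_from_camera" (4x4, takes a point from camera to world coordinates). Camera axes: x right, y up, looking along -z (the intrinsics and any distortion apply to the point x, -y, -z); pixel columns grow to the right and rows downward; lengths in m; the calibration is good to about 2 mm. A picture is of the moment at which its call begins: read the wrist's pose just before it. get_calibration takes no time and is no camera call; for the wrist camera it gives the pose at the moment of the call.
- hand_in(): hands the job in; it is judged then, once.
Trained networks look in the newest picture that a camera, given by its name, has taken for a name from the list of things; names that differ only in an ending like _2 or _b are one class to them, and where a whole thing is asked for, a point or a joint stands for the part that bears it (a point fixed in the world has none). Each returns a list of dicts, best first, with "confidence" (0 to 1); they miss things now and then, are a little off and sometimes report something else, mostly with a low value. They report only what shows in the picture. A call takes as long as a camera call. They do not tell look-alikes from the thing itself.
- search_frame(camera, name): "at" ([x, y, z] in m, in world coordinates, good to about 4 mm: the middle of the surface that is visible of it).
The state is a dict: "time": time; "qpos": joint angles; "qvel": joint speeds; "joint_efforts": joint torques, N m; "tool_pos": TCP position; "tool_rot": TCP orientation; "contact_force": force on the tool from outside, world axes, zero at the start; "torque": the same for the moment, N m; "opening": finger opening in m; "grip_force": force on a finger pad.
Only numpy, scipy, OpenCV 4.12 (cv2) and the standard library are available. Lean on these libraries where they do the work, as an engineer would, in place of code of your own. Each camera call takes 0.05 s, during which the arm holds its last target. There are 200 camera calls.

## Working session

There is one attempt and no reset: what is moved stays moved. The work goes in short steps, Python scripts to look and compute and a tool call to move; the robot and the scene stay as the last step left them, time stands still between calls to the robot, and variables do not carry over. Pictures are saved under pics/ and viewed, at most 10 in all, crops included, and the job is handed in when it is done.

Besides the shell and the picture viewer there is one more tool, called as a command line: name --argument value ..., lists and objects as JSON in quotes. step_arm: Moves the arm, as the interface text tells. Its arguments: {"type":"object","properties":{"commands":{"type":"array"},"fingers":{"type":"number"},"grip_force":{"type":"number"}},"required":["commands"]}

```bash
mkdir -p pics && python3 - <<'E'
from cell import *
import cv2, numpy as np
ims=[]
for c in ("scene","side"):
    im=read_camera(c); ims.append(im)
    for n in ("post","post_shaft","post_bar","shoe_seat","shoe_mouth","hex_key_set","bench_timer","pipettor"):
        print(c,n,[(np.round(d["at"],3).tolist(),round(d["confidence"],2)) for d in search_frame(c,n)[:3]])
    k=get_calibration(c);print(np.round(k["camera_matrix"],1).tolist(),np.round(k["world_from_camera"],3).tolist())
    cv2.imwrite(f"pics/{c}0.png",cv2.resize(im[:,:,::-1],(800,600),interpolation=cv2.INTER_CUBIC))
o=observe();print(o)
E
```

```text
scene post [([0.614, 0.156, 0.022], 0.74), ([0.504, -0.253, 0.024], 0.24)]
scene post_shaft [([0.613, 0.157, 0.02], 0.9)]
scene post_bar [([0.616, 0.154, 0.018], 0.76), ([0.573, -0.386, 0.021], 0.65)]
scene shoe_seat [([0.504, -0.254, 0.018], 0.8), ([0.483, -0.517, 0.019], 0.56), ([0.428, -0.404, 0.019], 0.52)]
scene shoe_mouth [([0.426, -0.4, 0.01], 0.88), ([0.482, -0.517, 0.016], 0.76), ([0.504, -0.253, 0.022], 0.61)]
scene hex_key_set [([0.619, -0.031, 0.017], 0.79)]
scene bench_timer [([0.72, -0.037, 0.048], 0.56)]
scene pipettor [([0.575, -0.387, 0.021], 0.79)]
[[461.1, 0.0, 281.5], [0.0, 461.1, 206.1], [0.0, 0.0, 1.0]] [[0.828, -0.468, 0.309, 0.992], [0.561, 0.691, -0.456, -0.703], [-0.0, 0.551, 0.835, 1.172], [0.0, 0.0, 0.0, 1.0]]
side post [([0.598, 0.156, 0.021], 0.93)]
side post_shaft []
side post_bar [([0.591, 0.158, 0.02], 0.61)]
side shoe_seat [([0.492, -0.252, 0.017], 0.86), ([0.421, -0.393, 0.014], 0.69), ([0.471, -0.522, 0.013], 0.57)]
side shoe_mouth [([0.419, -0.392, 0.015], 0.96), ([0.487, -0.248, 0.019], 0.92), ([0.472, -0.518, 0.014], 0.72)]
side hex_key_set [([0
[... 284 characters left out ...]
0.0, 0.0, 0.0, 1.0]]
{'time': 0.9, 'qpos': array([-1.46801425e+00,  3.41986902e-01,  1.52411731e+00, -1.52760830e-05,
        1.27541796e+00, -1.45972362e-01]), 'qvel': array([-0.00115349, -0.00194986,  0.00088626, -0.00035376, -0.00046533,
        0.00019855]), 'joint_efforts': array([ 9.22627296e-04, -4.31123257e+01, -2.44480705e+01,  7.18850316e-02,
        4.84024594e-02, -6.64883828e-06]), 'tool_pos': array([ 0.12928493, -0.508837  ,  0.22674126]), 'tool_rot': array([3.14152505e+00, 2.47114022e-05, 2.48758888e-01]), 'contact_force': array([-0.06993776,  0.58093714, -0.28942249]), 'torque': array([-0.03014794,  0.06172849, -0.0365202 ]), 'grip_force': 0.0, 'opening': 0.09150370054903639}
```

View pics/scene0.png

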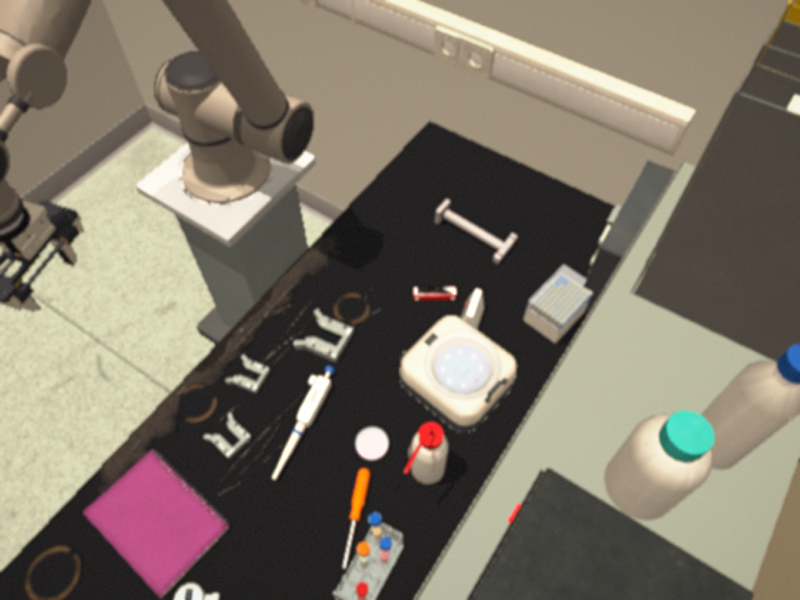

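View pics/side0.png

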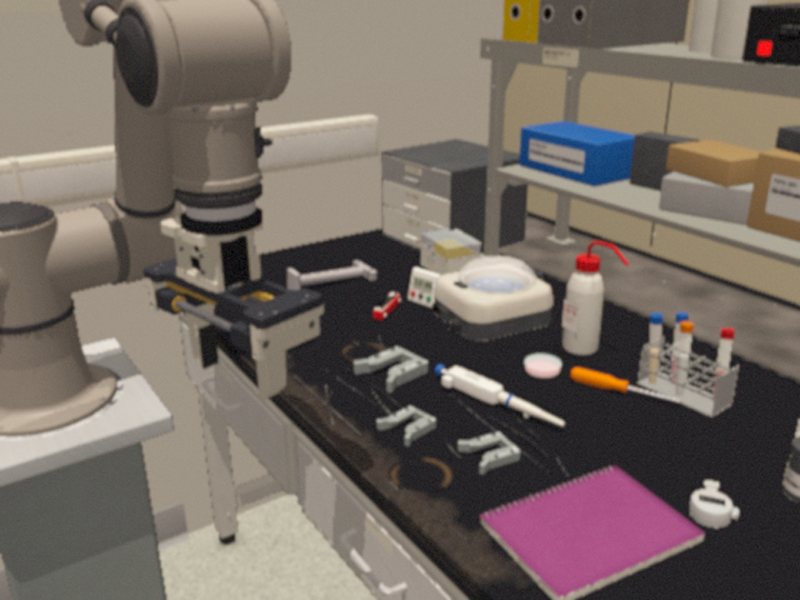

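Scene view: the post lies with its foot near (440,210) and T-bar at (507,247). The largest shoe is at (328,335), with its arms opening toward the robot. The side view agrees.

The interface only turns about the tool's z, so I can't tilt the hand. My plan is to pinch the T-bar on its 80 mm end faces with a light grip, so the post can pivot about the bar as I raise it. First I'll look at the shoe on the way.

step_arm --commands '[{"translation": [32.6,-18.4,-7],"roll": 0},{"translation": [32.6,-18.4,-7],"roll": 0},{"translation": [32.6,-18.4,-7],"roll": 0},{"translation": [32.6,-18.4,-7],"roll": 0},{"translation": [32.6,-18.4,-7],"roll": 0},{"translation": [32.6,-18.4,-7],"roll": 0},{"translation": [32.6,-18.4,-7],"roll": 0},{"translation": [32.6,-18.4,-7],"roll": 0},{"translation": [32.6,-18.4,-7],"roll": 0},{"translation": [32.6,-18.4,-7],"roll": 0},{"translation": [0,0,0],"roll": 0.1244},{"translation": [0,0,0],"roll": 0.1244},{"translation": [0,0,0],"roll": 0},{"translation": [0,0,0],"roll": 0}]' --fingers 1

```text
time: 2.07
tool_pos: [0.4, -0.2501, 0.2967]
tool_rot: [3.142, 0.0, 0.004]
contact_force: [0.6, -0.2, 0.2]
opening: 0.0919
grip_force: 0.0
```

```bash
cat > h.py <<'E'
from cell import *
import cv2, numpy as np
def snap(tag, names, save=True):
    o=observe(); k=get_calibration("wrist"); im=read_camera("wrist")
    for n in names: print(n,[(np.round(d["at"],4).tolist(),round(d["confidence"],2)) for d in search_frame("wrist",n)[:3]])
    np.savez(f"pics/{tag}.npz",im=im,K=k["camera_matrix"],T=k["world_from_camera"])
    if save: cv2.imwrite(f"pics/{tag}.png",cv2.resize(im[:,:,::-1],(800,600),interpolation=cv2.INTER_CUBIC))
    print(o["time"],np.round(o["tool_pos"],4),np.round(o["tool_rot"],4),np.round(o["contact_force"],2),round(o["opening"],4),o["grip_force"])
    return im,k
def rectify(tag,c,half,z,name=None,n=600):
    """top view of plane z around world c; image up=+x world, left=+y"""
    d=np.load(f"pics/{tag}.npz"); 
    W=np.array([[c[0]+half,c[1]+half,z],[c[0]+half,c[1]-half,z],[c[0]-half,c[1]-half,z],[c[0]-half,c[1]+half,z]])
    uv=proj(d["K"],d["T"],W)
    H=cv2.getPerspectiveTransform(uv.astype(np.float32),np.float32([[0,0],[n,0],[n,n],[0,n]]))
    r=cv2.warpPerspective(d["im"],H,(n,n))
    if name: cv2.imwrite(name,r[:,:,::-1])
    return r
def proj(K,T,P):
    p=(np.linalg.inv(T)@np.c_[P,np.ones(len(P))].T)[:3].T*[1,-1,-1]
    q=(K@p.T).T; return q[:,:2]/q[:,2:]
E
python3 - <<'E'
from h import *
im,k=snap("shoe",["shoe_seat","shoe_mouth"])
print(np.round(k["world_from_camera"],3).tolist(),k["camera_matrix"].tolist())
E
```

```text
shoe_seat [([0.4725, -0.4961, 0.0122], 0.91), ([0.501, -0.2371, 0.0238], 0.87), ([0.5582, -0.3727, 0.0262], 0.36)]
shoe_mouth [([0.4267, -0.3813, 0.0158], 0.94), ([0.4768, -0.498, 0.0125], 0.61), ([0.5012, -0.2382, 0.0221], 0.56)]
2.0667 [ 0.4    -0.2501  0.2967] [3.1415 0.     0.004 ] [ 0.62 -0.21  0.16] 0.0919 0.0
[[0.004, 0.957, 0.289, 0.478], [-1.0, 0.004, 0.002, -0.249], [0.001, -0.289, 0.957, 0.454], [0.0, 0.0, 0.0, 1.0]] [[349.9760804766127, 0.0, 279.48703147506575], [0.0, 349.9760804766127, 205.81328706961256], [0.0, 0.0, 1.0]]
```

```bash
python3 -c "
from h import *
rectify('shoe',(0.49,-0.24),0.1,0.021,'pics/shoe_top.png')"
```

```text
(no output)
```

View pics/shoe_top.png

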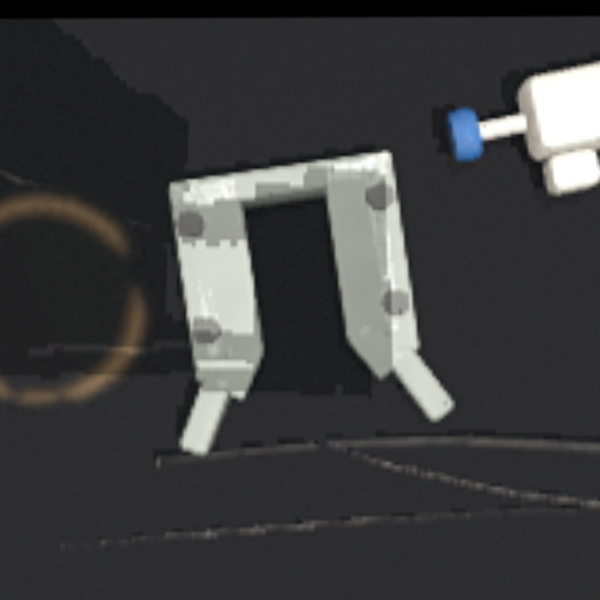

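Rectified top view at 3 px/mm: the slot's inner edges run (245,205)–(262,352) and (330,195)–(347,335). The rear wall's inner edge is near (287,193), and the cheek ends have their midpoint near (318,438). That puts the seat at about (0.503, −0.238) with yaw about 0.13 and the mouth at about (0.4435, −0.246), 60 mm apart as given. Now to the post.

step_arm --commands '[{"translation": [14.5,-36.8,4.3],"roll": 0},{"translation": [14.5,-36.8,4.3],"roll": 0},{"translation": [14.5,-36.8,4.3],"roll": 0},{"translation": [14.5,-36.8,4.3],"roll": 0},{"translation": [14.5,-36.8,4.3],"roll": 0},{"translation": [14.5,-36.8,4.3],"roll": 0},{"translation": [14.5,-36.8,4.3],"roll": 0},{"translation": [14.5,-36.8,4.3],"roll": 0},{"translation": [14.5,-36.8,4.3],"roll": 0},{"translation": [14.5,-36.8,4.3],"roll": 0},{"translation": [14.5,-36.8,4.3],"roll": 0},{"translation": [0,0,0],"roll": 0},{"translation": [0,0,0],"roll": 0}]'

```text
time: 3.3
tool_pos: [0.5595, 0.1558, 0.2483]
tool_rot: [3.141, 0.002, 0.004]
contact_force: [0.3, 0.2, 0.5]
opening: 0.0919
grip_force: 0.0
```

```bash
python3 - <<'E'
from h import *
snap("post",["post_bar","post_shaft","post"],False)
rectify('post',(0.61,0.155),0.12,0.02,'pics/post_top.png')
E
```

```text
post_bar [([0.6225, 0.1629, 0.0193], 0.76)]
post_shaft [([0.6273, 0.1655, 0.0224], 0.59)]
post [([0.6184, 0.1641, 0.0232], 0.82)]
3.3 [0.5595 0.1558 0.2483] [3.1411e+00 1.7000e-03 4.1000e-03] [0.3  0.24 0.46] 0.0919 0.0
```

View pics/post_top.png

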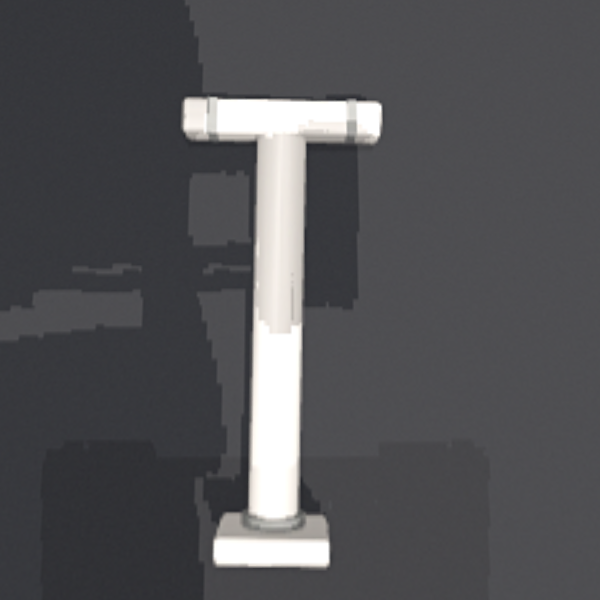

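The bar's top face spans (183–382, 98–133) at 2.5 px/mm, which is 80 mm as given. Its centre is at (0.684, 0.162) and its yaw is about −0.02. I'll straddle the bar ends.

step_arm --commands '[{"translation": [31.1,-1.6,0],"roll": 0.024},{"translation": [31.1,-1.6,10],"roll": 0},{"translation": [31.1,-1.5,30],"roll": 0},{"translation": [31.1,-1.5,30],"roll": 0},{"translation": [0,0,40],"roll": 0},{"translation": [0,0,40],"roll": 0},{"translation": [0,0,36],"roll": 0},{"translation": [0,0,0],"roll": 0},{"translation": [0,0,0],"roll": 0},{"translation": [0,0,0],"roll": 0}]'

```text
time: 4.33
tool_pos: [0.6834, 0.1578, 0.0687]
tool_rot: [-3.141, -0.004, -0.025]
contact_force: [0.1, -0.7, 0.5]
opening: 0.0918
grip_force: 0.0
```

```bash
python3 - <<'E'
from h import *
snap("low",[])
E
```

```text
4.3333 [0.6834 0.1578 0.0687] [-3.1411 -0.0043 -0.025 ] [ 0.12 -0.71  0.53] 0.0918 0.0
```

View pics/low.png

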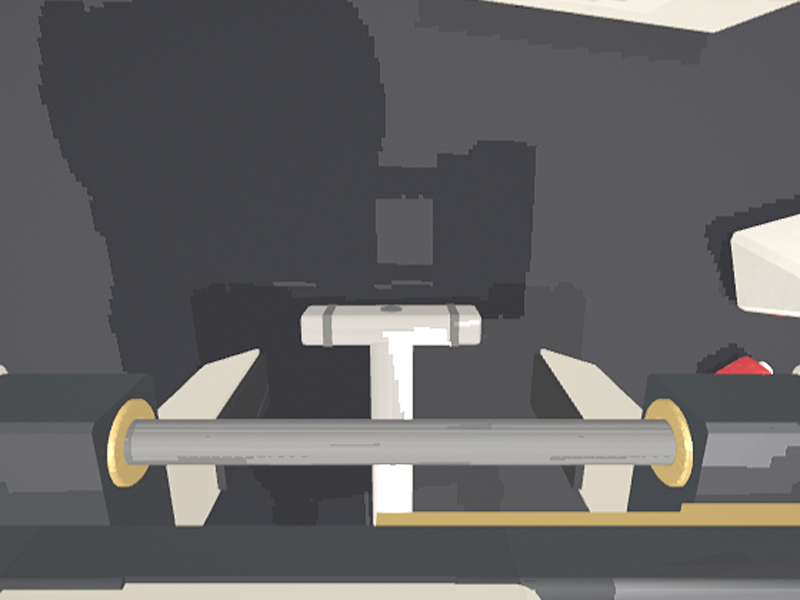

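```bash
python3 - <<'E'
from h import *
d=np.load("pics/low.npz");x=.684
P=np.array([[x+.007,.1615+.04,.0205],[x+.007,.1615-.04,.0205],[x-.007,.1615,.0205],[x-.007,.1615,.0005]])
print(proj(d["K"],d["T"],P)*800/560)
g=d["im"][195:260,235].astype(int).sum(1); print(g.tolist())
E
```

```text
[[300.1453022  316.4359647 ]
 [484.11650398 312.1012099 ]
 [392.92821254 344.21984099]
 [393.43335152 328.38916318]]
[204, 206, 206, 205, 209, 205, 205, 202, 207, 202, 206, 204, 189, 180, 183, 179, 173, 206, 313, 478, 545, 548, 535, 537, 533, 567, 615, 639, 651, 656, 658, 659, 660, 662, 658, 652, 649, 651, 653, 656, 663, 664, 660, 662, 654, 661, 462, 148, 173, 178, 179, 185, 178, 180, 183, 179, 185, 177, 180, 177, 181, 178, 180, 183, 186]
```

The prediction matches the picture: the top face at rows 315–345 is the predicted x = 0.684, and y is about 0.1615. I'll shift 3.7 mm, descend and close lightly.

step_arm --commands '[{"translation": [0.5,-3.7,25],"roll": 0},{"translation": [0,0,25],"roll": 0},{"translation": [0,0,14],"roll": 0},{"translation": [0,0,0],"roll": 0},{"translation": [0,0,0],"roll": 0}]'

```text
time: 4.8
tool_pos: [0.6832, 0.1621, 0.0033]
tool_rot: [-3.141, -0.002, -0.024]
contact_force: [-0.7, -0.7, 0.4]
opening: 0.0918
grip_force: 0.0
```

step_arm --commands '[{"translation": [0,0,0],"roll": 0},{"translation": [0,0,0],"roll": 0},{"translation": [0,0,0],"roll": 0},{"translation": [0,0,0],"roll": 0},{"translation": [0,0,0],"roll": 0},{"translation": [0,0,0],"roll": 0}]' --fingers 0.75 --grip_force 6

```text
time: 5.3
tool_pos: [0.6832, 0.1621, 0.0032]
tool_rot: [-3.141, -0.002, -0.024]
contact_force: [-1.2, -0.1, 6.2]
opening: 0.0799
grip_force: 6.0
```

step_arm --commands '[{"translation": [-0.7,0,-9],"roll": 0},{"translation": [-1.5,0,-9.9],"roll": 0},{"translation": [-4.3,0,-18.6],"roll": 0},{"translation": [-6.2,0,-17.9],"roll": 0},{"translation": [-8.1,0,-17.2],"roll": 0},{"translation": [-10,0,-16.2],"roll": 0},{"translation": [0,0,0],"roll": 0}]'

```text
time: 5.88
tool_pos: [0.6512, 0.1634, 0.0945]
tool_rot: [-3.141, -0.003, -0.023]
contact_force: [1.4, 0.4, -0.9]
opening: 0.0802
grip_force: 6.0
```

```bash
python3 - <<'E'
from h import *
snap("lift",["post_bar"],False)
im=read_camera("side")
cv2.imwrite("pics/lift_side.png",cv2.resize(im[120:300,130:370,::-1],(800,600),interpolation=cv2.INTER_CUBIC))
E
```

```text
post_bar [([0.6527, 0.1637, 0.1067], 0.57)]
5.8833 [0.6512 0.1634 0.0945] [-3.141  -0.0032 -0.0234] [ 1.37  0.44 -0.9 ] 0.0802 6.000053063035011
```

View pics/lift_side.png

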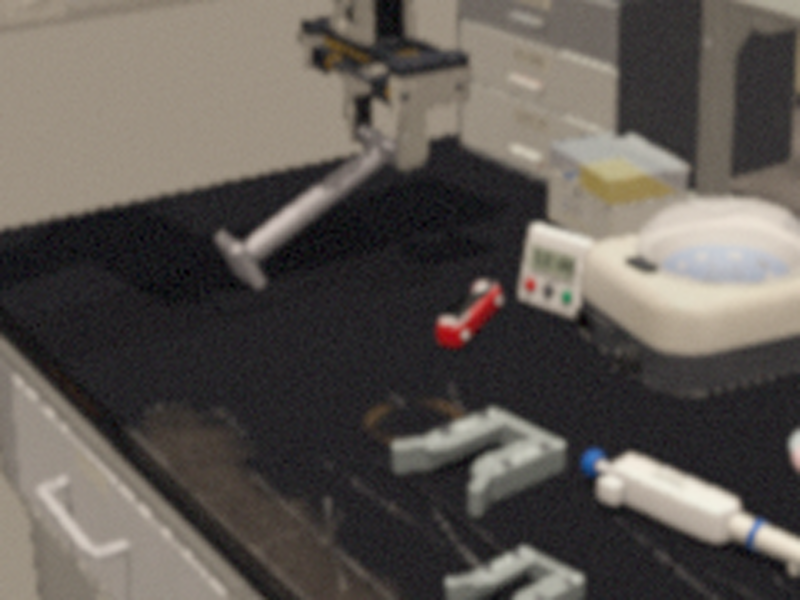

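The crop shows the post pivoting about 30° up: foot edge on the bench at (262,285), bar between the fingers at (375,145). I'll finish the arc.

step_arm --commands '[{"translation": [-11.7,0,-15],"roll": 0},{"translation": [-13.2,0,-13.7],"roll": 0},{"translation": [-14.7,0,-12.1],"roll": 0},{"translation": [-15.8,0,-10.4],"roll": 0},{"translation": [-17,0,-8.7],"roll": 0},{"translation": [-17.7,0,-6.8],"roll": 0},{"translation": [-18.4,0,-4.8],"roll": 0},{"translation": [-18.8,0,-2.8],"roll": 0},{"translation": [-10,0,-0.7],"roll": 0},{"translation": [-9.1,0,0],"roll": 0},{"translation": [-10,0,0],"roll": 0},{"translation": [-8.8,0,0.5],"roll": 0},{"translation": [0,0,0],"roll": 0},{"translation": [0,0,0],"roll": 0},{"translation": [0,0,0],"roll": 0}]'

```text
time: 7.28
tool_pos: [0.4865, 0.1667, 0.1644]
tool_rot: [3.141, 0.001, -0.024]
contact_force: [0.4, 0.1, -0.4]
opening: 0.08
grip_force: 6.0
```

```bash
python3 - <<'E'
from h import *
snap("up",["post_bar"],False)
im=read_camera("side")
cv2.imwrite("pics/up_side.png",cv2.resize(im[90:240,120:320,::-1],(800,600),interpolation=cv2.INTER_CUBIC))
E
```

```text
post_bar [([0.4919, 0.1692, 0.183], 0.92)]
7.2833 [0.4865 0.1667 0.1644] [ 3.1412e+00  8.0000e-04 -2.4200e-02] [ 0.35  0.11 -0.42] 0.08 6.000250205397606
```

View pics/up_side.png

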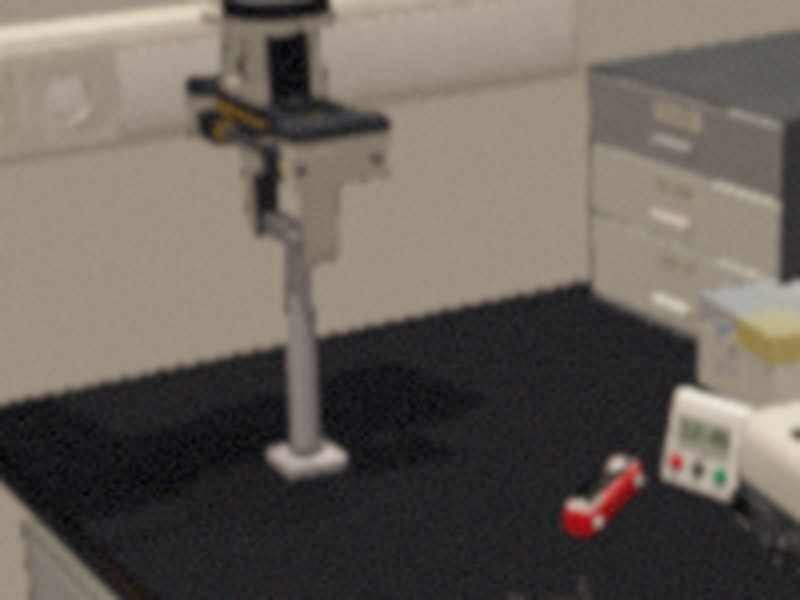

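The post now stands nearly upright on its foot at (305,460), and the wrist carries almost no load. I'll release it and wait.

step_arm --commands '[{"translation": [0,0,0],"roll": 0},{"translation": [0,0,0],"roll": 0},{"translation": [0,0,0],"roll": 0},{"translation": [0,0,0],"roll": 0},{"translation": [0,0,0],"roll": 0},{"translation": [0,0,0],"roll": 0},{"translation": [0,0,-30],"roll": 0},{"translation": [0,0,-30],"roll": 0},{"translation": [-20,0,-30],"roll": 0},{"translation": [-20,0,-20],"roll": 0},{"translation": [0,0,0],"roll": 0},{"translation": [0,0,0],"roll": 0},{"translation": [0,0,0],"roll": 0}]' --fingers 1

```text
time: 8.52
tool_pos: [0.4464, 0.1677, 0.2742]
tool_rot: [3.141, 0.0, -0.024]
contact_force: [0.5, -1.0, 0.3]
opening: 0.0918
grip_force: 0.0
```

```bash
python3 - <<'E'
from h import *
snap("stand",["post_bar","post"])
E
```

```text
post_bar [([0.4867, 0.1684, 0.1767], 0.7)]
post [([0.4854, 0.1685, 0.1813], 0.61)]
8.5167 [0.4464 0.1677 0.2742] [ 3.1413e+00  4.0000e-04 -2.4000e-02] [ 0.46 -1.03  0.31] 0.0918 0.0
```

View pics/stand.png

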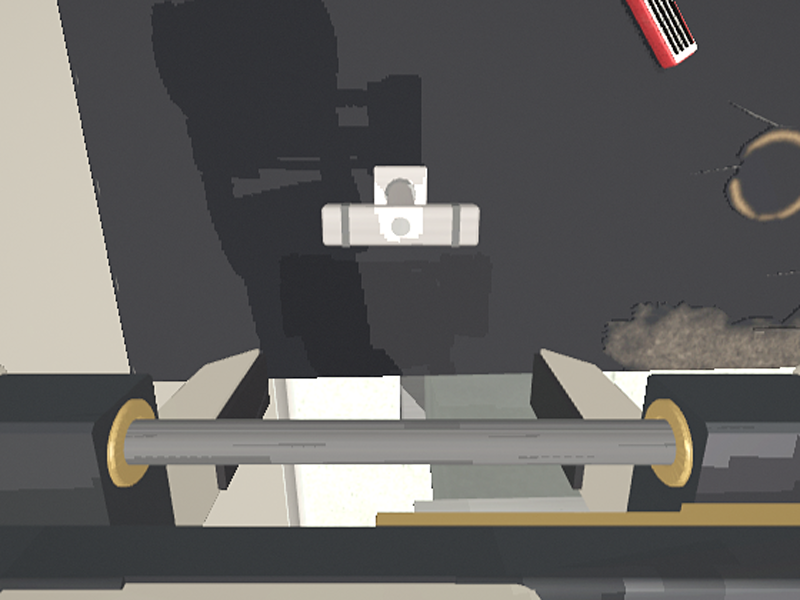

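The post stands alone: bar level in the image at (322–479, 205–245), dot at (400,226), foot visible behind it. I'll compute its exact position while rotating the hand a quarter turn for a firm cross grip.

```bash
python3 - <<'E'
from h import *
d=np.load("pics/stand.npz");K,T=d["K"],d["T"]
for uv in ([400,226],[322,225],[479,225],[400,205],[400,245]):
    p=np.linalg.inv(K)@[uv[0]*.7,uv[1]*.7,1]; r=T[:3,:3]@(p*[1,-1,-1]); s=(0.18-T[2,3])/r[2]; print(np.round(T[:3,3]+s*r,4))
E
```

```text
[0.4849 0.1672 0.18  ]
[0.4863 0.2065 0.18  ]
[0.4844 0.1273 0.18  ]
[0.4954 0.1669 0.18  ]
[0.4752 0.1674 0.18  ]
```

step_arm --commands '[{"translation": [0,0,0],"roll": -0.1208},{"translation": [0,0,0],"roll": -0.1208},{"translation": [0,0,0],"roll": -0.1208},{"translation": [0,0,0],"roll": -0.1208},{"translation": [0,0,0],"roll": -0.1208},{"translation": [0,0,0],"roll": -0.1208},{"translation": [0,0,0],"roll": -0.1208},{"translation": [0,0,0],"roll": -0.1208},{"translation": [0,0,0],"roll": -0.1208},{"translation": [0,0,0],"roll": -0.1208},{"translation": [0,0,0],"roll": -0.1208},{"translation": [0,0,0],"roll": -0.1208},{"translation": [0,0,0],"roll": -0.1214},{"translation": [0,0,0],"roll": 0},{"translation": [0,0,0],"roll": 0}]'

```text
time: 9.92
tool_pos: [0.4464, 0.1677, 0.274]
tool_rot: [-3.14, 0.0, 1.543]
contact_force: [-0.4, -0.5, -0.0]
opening: 0.0917
grip_force: 0.0
```

step_arm --commands '[{"translation": [0,20,0],"roll": 0},{"translation": [0,19,0],"roll": 0},{"translation": [0,0,30],"roll": 0},{"translation": [0,0,35],"roll": 0},{"translation": [0,0,35],"roll": 0},{"translation": [0,0,24],"roll": 0},{"translation": [0,0,0],"roll": 0},{"translation": [0,0,0],"roll": 0}]'

```text
time: 10.58
tool_pos: [0.4849, 0.1667, 0.1501]
tool_rot: [-3.139, 0.001, 1.544]
contact_force: [0.4, -1.1, 0.3]
opening: 0.0916
grip_force: 0.0
```

step_arm --commands '[{"translation": [0,0,0],"roll": 0},{"translation": [0,0,0],"roll": 0},{"translation": [0,0,0],"roll": 0},{"translation": [0,0,0],"roll": 0},{"translation": [0,0,0],"roll": 0},{"translation": [0,0,0],"roll": 0},{"translation": [0,0,0],"roll": 0},{"translation": [0,0,0],"roll": 0},{"translation": [0,0,0],"roll": 0},{"translation": [0,0,0],"roll": 0}]' --fingers 0.1 --grip_force 40

```text
time: 11.42
tool_pos: [0.4853, 0.1669, 0.1508]
tool_rot: [-3.142, 0.0, 1.547]
contact_force: [-1.0, -0.9, -0.3]
opening: 0.0298
grip_force: 0.0
```

step_arm --commands '[{"translation": [0,0,0],"roll": 0},{"translation": [0,0,0],"roll": 0},{"translation": [0,0,0],"roll": 0},{"translation": [0,0,0],"roll": 0},{"translation": [0,0,0],"roll": 0}]'

```text
time: 11.83
tool_pos: [0.4851, 0.1669, 0.1508]
tool_rot: [-3.141, 0.0, 1.547]
contact_force: [-1.7, 0.1, 0.3]
opening: 0.0196
grip_force: 40.0
```

The grip is firm at 19.6 mm. I'll lift about 4 mm, carry the post to in front of the mouth, and turn to the shoe's yaw.

step_arm --commands '[{"translation": [0,0,-4],"roll": 0},{"translation": [-15,-2.7,0],"roll": 0},{"translation": [-25,-4.5,0],"roll": 0},{"translation": [-34,-6.15,0],"roll": 0},{"translation": [-34,-6.15,0],"roll": 0},{"translation": [-34,-6.15,0],"roll": 0},{"translation": [-34,-6.15,0],"roll": 0},{"translation": [-34,-6.15,0],"roll": 0},{"translation": [-34,-6.15,0],"roll": 0},{"translation": [-34,-6.15,0],"roll": 0},{"translation": [-34,-6.15,0],"roll": 0},{"translation": [-34,-6.15,0],"roll": 0},{"translation": [-34,-6.15,0],"roll": 0},{"translation": [-25,-4.5,0],"roll": 0},{"translation": [-15,-2.7,0],"roll": 0},{"translation": [0,0,0],"roll": -0.0775},{"translation": [0,0,0],"roll": -0.0775},{"translation": [0,0,0],"roll": 0},{"translation": [0,0,0],"roll": 0},{"translation": [0,0,0],"roll": 0}]'

```text
time: 13.5
tool_pos: [0.3994, -0.2509, 0.1547]
tool_rot: [-3.141, -0.0, 1.7]
contact_force: [-0.2, 0.5, -5.8]
opening: 0.0196
grip_force: 40.0
```

```bash
python3 - <<'E'
from h import *
snap("mouth",[],False)
im=read_camera("side"); im2=read_camera("scene")
a=cv2.resize(im[150:360,180:320],(400,600),interpolation=cv2.INTER_CUBIC);b=cv2.resize(im2[140:290,150:250],(400,600),interpolation=cv2.INTER_CUBIC)
cv2.imwrite("pics/mouth2.png",np.hstack([a,b])[:,:,::-1])
E
```

```text
13.5 [ 0.3994 -0.2509  0.1547] [-3.1412e+00 -3.0000e-04  1.7002e+00] [-0.15  0.51 -5.79] 0.0196 39.998527094721794
```

View pics/mouth2.png

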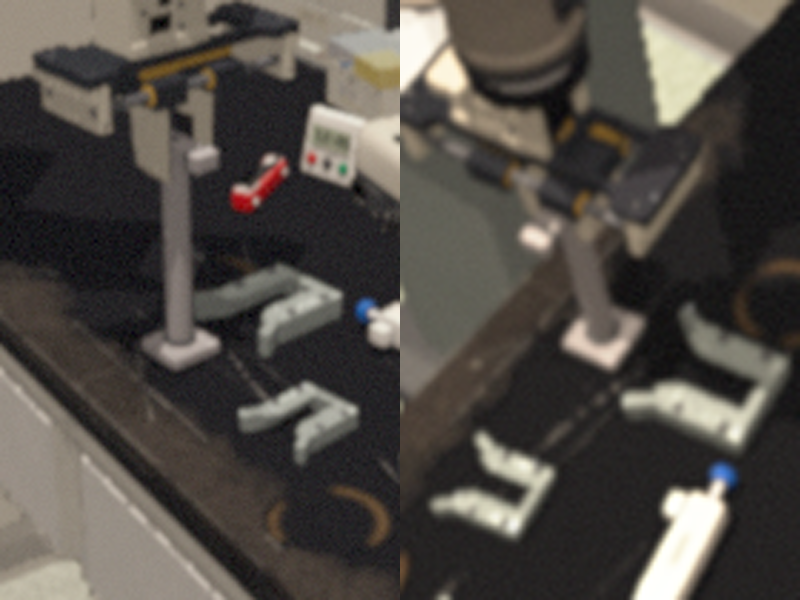

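Both views show the post upright in front of the largest shoe and in line with the mouth, at (180,345) left and (603,335) right. I'll lower it 2.5 mm and slide in.

step_arm --commands '[{"translation": [-0.5,0,2.5],"roll": 0},{"translation": [0,12,0],"roll": 0},{"translation": [0,12,0],"roll": 0},{"translation": [0,12,0],"roll": 0},{"translation": [0,9,0],"roll": 0},{"translation": [0,0,0],"roll": 0},{"translation": [0,0,0],"roll": 0}]'

```text
time: 14.23
tool_pos: [0.4446, -0.2454, 0.1521]
tool_rot: [-3.141, -0.0, 1.703]
contact_force: [0.2, 0.8, -5.0]
opening: 0.0198
grip_force: 40.0
```

step_arm --commands '[{"translation": [0,7,0],"roll": 0},{"translation": [0,7,0],"roll": 0},{"translation": [0,7,0],"roll": 0},{"translation": [0,7,0],"roll": 0},{"translation": [0,0,0],"roll": 0}]'

```text
time: 14.65
tool_pos: [0.4734, -0.2421, 0.1525]
tool_rot: [3.14, 0.001, 1.702]
contact_force: [-0.9, -0.5, -5.1]
opening: 0.0198
grip_force: 40.0
```

step_arm --commands '[{"translation": [0,6,0],"roll": 0},{"translation": [0,6,0],"roll": 0},{"translation": [0,6,0],"roll": 0},{"translation": [0,0,0],"roll": 0},{"translation": [0,0,0],"roll": 0}]'

```text
time: 15.07
tool_pos: [0.4899, -0.2397, 0.1523]
tool_rot: [-3.141, -0.0, 1.702]
contact_force: [-1.1, 0.6, -5.6]
opening: 0.0198
grip_force: 40.0
```

step_arm --commands '[{"translation": [0,4,0],"roll": 0},{"translation": [0,4,0],"roll": 0},{"translation": [0,2,0],"roll": 0},{"translation": [0,0,0],"roll": 0},{"translation": [0,0,0],"roll": 0}]'

```text
time: 15.48
tool_pos: [0.4997, -0.2384, 0.1523]
tool_rot: [-3.141, 0.0, 1.702]
contact_force: [-0.5, -1.2, -4.5]
opening: 0.0197
grip_force: 40.0
```

step_arm --commands '[{"translation": [0,1,0],"roll": 0},{"translation": [0,1,0],"roll": 0},{"translation": [0,0,0],"roll": 0}]'

```text
time: 15.73
tool_pos: [0.5017, -0.2383, 0.1524]
tool_rot: [3.141, 0.0, 1.702]
contact_force: [0.3, -0.4, -5.6]
opening: 0.0196
grip_force: 40.0
```

step_arm --commands '[{"translation": [0,1,0],"roll": 0},{"translation": [0,0,0],"roll": 0},{"translation": [0,0,0],"roll": 0}]'

```text
time: 15.98
tool_pos: [0.5026, -0.2381, 0.1524]
tool_rot: [-3.142, 0.0, 1.702]
contact_force: [0.0, -0.2, -4.5]
opening: 0.0195
grip_force: 40.0
```

step_arm --commands '[{"translation": [0,1,0],"roll": 0},{"translation": [0,0,0],"roll": 0},{"translation": [0,0,0],"roll": 0}]'

```text
time: 16.23
tool_pos: [0.5034, -0.238, 0.1524]
tool_rot: [-3.141, -0.0, 1.702]
contact_force: [-1.8, -0.4, -3.7]
opening: 0.0198
grip_force: 40.0
```

step_arm --commands '[{"translation": [0,1,0],"roll": 0},{"translation": [0,0,0],"roll": 0},{"translation": [0,0,0],"roll": 0}]'

```text
time: 16.48
tool_pos: [0.5041, -0.2379, 0.1523]
tool_rot: [-3.14, -0.0, 1.702]
contact_force: [-3.2, -1.0, -3.8]
opening: 0.0194
grip_force: 40.0
```

step_arm --commands '[{"translation": [0,1,0],"roll": 0},{"translation": [0,0,0],"roll": 0},{"translation": [0,0,0],"roll": 0}]'

```text
time: 16.73
tool_pos: [0.505, -0.2377, 0.1523]
tool_rot: [-3.14, -0.0, 1.702]
contact_force: [-5.5, -0.6, -2.7]
opening: 0.0197
grip_force: 40.1
```

The rear wall is touched: the reaction builds from x ≈ 0.5034, which agrees with the seat estimate. I'll back off 2 mm, lower to the bench, and release.

step_arm --commands '[{"translation": [0,-2,0],"roll": 0},{"translation": [0,0,0.8],"roll": 0},{"translation": [0,0,0.8],"roll": 0},{"translation": [0,0,0],"roll": 0},{"translation": [0,0,0],"roll": 0}]'

```text
time: 17.15
tool_pos: [0.5038, -0.2379, 0.151]
tool_rot: [3.141, 0.0, 1.702]
contact_force: [-2.6, -0.0, -2.1]
opening: 0.0197
grip_force: 40.0
```

step_arm --commands '[{"translation": [0,-1.2,0],"roll": 0},{"translation": [0,0,0.6],"roll": 0},{"translation": [0,0,0],"roll": 0},{"translation": [0,0,0],"roll": 0}]'

```text
time: 17.48
tool_pos: [0.503, -0.2382, 0.1509]
tool_rot: [3.14, 0.001, 1.702]
contact_force: [-1.5, 0.3, 1.9]
opening: 0.0199
grip_force: 40.0
```

Force z has turned positive, so the foot is on the bench. Opening and rising.

step_arm --commands '[{"translation": [0,0,0],"roll": 0},{"translation": [0,0,0],"roll": 0},{"translation": [0,0,0],"roll": 0},{"translation": [0,0,0],"roll": 0},{"translation": [0,0,0],"roll": 0},{"translation": [0,0,0],"roll": 0},{"translation": [0,0,0],"roll": 0},{"translation": [0,0,0],"roll": 0},{"translation": [0,0,-20],"roll": 0},{"translation": [0,0,-30],"roll": 0},{"translation": [0,0,-30],"roll": 0},{"translation": [0,0,-30],"roll": 0},{"translation": [0,0,0],"roll": 0},{"translation": [0,0,0],"roll": 0},{"translation": [0,0,0],"roll": 0}]' --fingers 1

```text
time: 18.73
tool_pos: [0.5021, -0.2379, 0.2595]
tool_rot: [-3.141, -0.001, 1.702]
contact_force: [-0.3, 0.9, -0.9]
opening: 0.0918
grip_force: 0.0
```

```bash
python3 - <<'E'
from h import *
snap("end",["post_bar"],False)
im=read_camera("side"); im2=read_camera("scene")
for n in ("post","post_bar","hex_key_set","bench_timer","pipettor"):
    print(n,[(np.round(d["at"],3).tolist(),round(d["confidence"],2)) for c in("side","scene") for d in search_frame(c,n)[:1]])
a=cv2.resize(im[130:340,200:340],(400,600),interpolation=cv2.INTER_CUBIC);b=cv2.resize(im2[130:280,180:280],(400,600),interpolation=cv2.INTER_CUBIC)
cv2.imwrite("pics/end2.png",np.hstack([a,b])[:,:,::-1])
E
```

```text
post_bar [([0.5024, -0.2297, 0.1765], 0.82)]
18.7333 [ 0.5021 -0.2379  0.2595] [-3.1408e+00 -6.0000e-04  1.7019e+00] [-0.27  0.94 -0.89] 0.0918 0.0
post [([0.482, -0.266, 0.015], 0.71), ([0.511, -0.244, 0.168], 0.93)]
post_bar [([0.491, -0.244, 0.122], 0.95), ([0.511, -0.248, 0.163], 0.7)]
hex_key_set [([0.599, -0.05, 0.015], 0.53), ([0.62, -0.031, 0.017], 0.52)]
bench_timer [([0.696, -0.04, 0.031], 0.9), ([0.72, -0.036, 0.05], 0.66)]
pipettor [([0.561, -0.389, 0.017], 0.83), ([0.512, -0.247, 0.166], 0.6)]
```

View pics/end2.png

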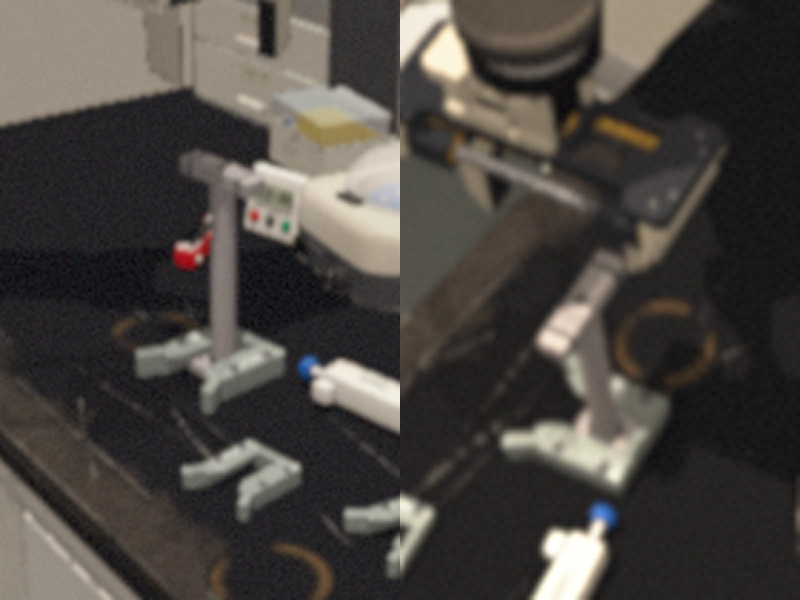

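The post stands upright under the lips at (222,360) left, hand clear, bystanders unmoved, and its position agrees with where I felt the rear wall. Handing in.

```bash
python3 -c "
from cell import *
print(hand_in())"
```

```text
the job is handed in; nothing more can be done
None
```

I raised the post by pivoting it on its foot and let it stand free, then slid it into the largest shoe until it touched the rear wall. I left it standing there upright with the hand clear and the bystanders unmoved, and handed the job in at about 19 s; no verdict was returned.

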